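# Pump the ratchet clamp shut on a knife-handle block

### The arm

A 7-joint arm with a two-finger parallel gripper is mounted at the origin on the work surface. World frame = base frame: x ahead of the robot, y to its left, z up, the work surface at z = 0. Lengths are in m, angles in degrees, forces in N, time in s.
With the tool pointing down it reaches from about 0.4 to 0.9 m from the base axis. Payload 5.5 kg.
Tool frame: the origin (TCP) lies midway between the tips of the shut fingers; the grasp point (between the pads) lies 19 mm behind it (tcp_to_grasp is the distance from the TCP to the grasp point, in m); z points along the fingers, y is the direction in which the jaws open and shut (so a half turn about z gives the same grasp; the last joint's range is limited). The gripper opens to 92 mm and grips with 3 to 60 N. Pads are 19 mm wide; open, the fingers measure 130 mm over their backs; the gripper's body (75 mm by 190 mm) begins 47 mm behind the grasp point.
Start: joints at [-55.565, 28.699, -24.465, 88.831, 12.651, 65.22, -12.049], TCP at [0.215, 0.613, 0.227] pointing down, gripper open.
Joint ranges: [-164.97, 164.97], [-17.58, 116.51], [-87.97, 89.64], [11.32, 138.91], [-80.73, 260.73], [10.89, 115.49], [-147.41, 147.41]. Speed limits (degrees/s): [147.25, 147.25, 180, 180, 180, 180, 180].

### API

Orientations are given as [roll, pitch, yaw] about the fixed x, y, z axes, in that order (R = Rz(yaw) Ry(pitch) Rx(roll)).
In Python, from plant import * gives the robot as it stands.
- The arm moves only by the tool apply_moves, never from a script. Its arguments are lists of equal length, an entry for each row: "offset": the shift along the tool's x, y, z in m, a list of three; "rot": the turn, a rotation vector about the tool's x, y, z in rad, a list of three; "fingers": the closure, from 0 (fully open) to 1 (shut). In form: {"offset": [[x, y, z], ...], "rot": [[rx, ry, rz], ...], "fingers": [fingers, ...]}. A call has 1 to 10 rows; each row shifts and turns the commanded pose from where the row before left it, along the tool's axes as they then stand; what a row does not reach is not made up. A row lasts 1/12 s, in which the tool goes at most 41.7 mm and 7.16 degrees, less where a joint would pass 70% of its speed; a pose out of reach is approached as far as the arm can. A call with a gripper value outside its range is refused whole. The fingers move at their own pace and stop on an object; "force" is the grip in N (left out, the last holds). Time passes only in rows, so rows that do not move let the fingers close. It gives the time, the measured TCP pose, the force and the opening at its end, in the units of the state.
- observe(): the state, without advancing time (a new reading comes with each control period).
- grab_frame(name): name is "side" or "top"; returns the picture (400x640x3 uint8, red, green, blue); there is no depth.
- camera_info(name): a dict with "fx", "fy", "cx", "cy" (pixels), "eye" and "rotation" of the camera in the world. Camera axes: x right, y down, z forward; pixel columns grow to the right and rows downward; lengths in m; the calibration is good to about 2 mm. A picture is of the moment at which its call begins. camera_info takes no time and is no camera call.
- finish_job(): hands the job in, once; it reports no verdict.
Trained networks look in the newest picture that a camera, given by its name, has taken for a name from the list of things; names that differ only in an ending like _2 or _b are one class to them, and where a whole thing is asked for, a point or a joint stands for the part that bears it (a point fixed in the world has none). Each returns a list of dicts, best first, with "conf" (0 to 1); they miss things now and then, are a little off and sometimes report something else, mostly with a low value. They report only what shows in the picture. A call takes as long as a camera call. They do not tell look-alikes from the thing itself.
- boxes_of(camera, thing): "point" ([x, y, z] in m, in world coordinates, good to about 4 mm: the middle of the surface that is visible of it).
- trace(camera, thing): "region" (400x640 bool, what is visible of it).
- pinpoint(camera, thing): "point" ([x, y, z] in m, in world coordinates, good to about 4 mm: a listed point, or the origin of a listed thing).
The state is a dict: "clock": time; "joint_positions": joint angles; "joint_velocities": joint speeds; "joint_efforts": joint torques, N m; "tool_pos": TCP position; "eef_rot": TCP orientation; "ft_force": force on the tool from outside, world axes, zero at the start; "wrist_torque": the same for the moment, N m; "gripper_width": opening from 0.0 (shut) to 1.0 (fully open).
Only numpy, scipy, OpenCV 4.12 (cv2) and the standard library are available. Lean on these libraries where they do the work, as an engineer would, in place of code of your own. Each camera call takes 0.05 s, during which the arm holds its last target. There are 200 camera calls.

### The job

Clamp the dark wooden handle block in the ratchet clamp: take hold of the upright handle of its long lever and pump it back and forth, one tooth per stroke, until the sprung pad presses on the block; one stroke more than that is all right, but no further, or the springs bottom out. Work it only by the lever, do not push the ram or the pad, and leave the block standing flat in the clamp against the fixed jaw; then let go.

Things in the scene. Friction and masses are not known exactly. Their poses are not given: they have to be found in the camera images.
- clamp: ratchet clamp bolted to the bench: steel base 150 x 400 x 12 mm. Origin on the bench under the toothed ram, abreast of the lever pivot. y axis: the way the ram advances to the block; aluminium fixed jaw (120 mm wide, 70 high) with its face at y = +216 mm. Upright lever pivot at x = +62, y = 0 mm; at lever angle 0 the lever points along -x, towards the robot. Ram guides are 63 mm high, pivot nut 86 mm.
- handle (a point): centre of the lever's handle: an upright round black grip, 22 mm diameter, from 71 to 137 mm above the bench (this point at 106 mm), 150 mm from the pivot axis, at the free end of the flat steel lever (22 mm wide, top 71 mm above the bench). It turns with the lever and does not spin on it.
- lever (a joint): lever angle, rad, -0.28 (rear stop) to +0.28 (front stop), grows as the handle swings to the clamp's +y; stays where left; under 10 N at the handle. Back to about -0.25, the pawl clicks over one tooth and the ram stays put; forward to about +0.25, the ram advances one 12 mm tooth. 3 to 5 such forward strokes close the clamp, the first moving it 1 to 18 mm.
- pad (a joint): how far the sprung black pad (60 x 10 x 30 mm, on two pins with springs at the ram's head) is pressed back, m: 0 while free, grows once it presses on the block, 0.030 when the springs bottom out. Spring force 2 N at first touch, rising 0.15 N per mm.
- block: loose dark wooden block 100 x 42 x 30 mm (x, y, z) lying on the clamp's bed against the fixed jaw, long side across the ram; origin at the centre of its underside, 25 mm above the bench. A spare block like it lies elsewhere on the bench.
There are look-alikes about, which are no part of the job. What is shaped like the block but purple or yellow is not meant.

How it is judged (in metres and radians):
On the way, in this order (a step that is already met when the one before it is completed fails the run):
1. the held lever is held behind the middle of its swing (value of joint lever below 0 rad and contact force between the fingers and lever above 0.3 N), for 0.05 s.
2. the pad presses on the block (value of joint pad above 0.002 m), for 0.1 s.
At the end, for the whole second after the job is handed in: The pad is pressed back by 2 to 26.5 mm against the block; the block is at rest, upright within 0.15 rad, between pad and fixed jaw: its origin within 10 mm of y = 194 mm and within 25 mm of x = 0 in the clamp's frame (value of joint pad between 0.002 and 0.0265 m and y of block in the frame of clamp between 0.184 and 0.204 m and x of block in the frame of clamp between -0.025 and 0.025 m and angle between block's own z axis and vertical below 0.15 rad and linear speed of block below 0.01 m/s); the robot touches nothing.
It fails at once if the fingers or arm pushed the ram or its pad directly (over 3 N) (contact force between any of the fingers, the arm and ram above 3 N).
It also fails if it takes over 48 s, if anything falls off the work surface, if the arm or the gripper's body presses on something with over 40 N, if the wrist force passes 120 N, or if a joint passes its speed limit or range.

## Working session

There is one attempt and no reset: what is moved stays moved. The work goes in short steps, Python scripts to look and compute and a tool call to move; the robot and the scene stay as the last step left them, time stands still between calls to the robot, and variables do not carry over. Pictures are saved under pics/ and viewed, about 8 in all and at most 12, crops included, and the job is handed in when it is done.

Besides the shell and the picture viewer there is one more tool, called as name(argument=value, ...) on one line, values as JSON. apply_moves: Moves the arm, as the interface text tells. Its arguments: {"type":"object","properties":{"offset":{"type":"array","items":{"type":"array","items":{"type":"number"}}},"rot":{"type":"array","items":{"type":"array","items":{"type":"number"}}},"fingers":{"type":"array","items":{"type":"number"}},"force":{"type":"number"}},"required":["offset","rot","fingers"]}

```bash
mkdir -p pics; python3 - <<'E'
from plant import *
import cv2,numpy as np
for c in("side","top"):
    im=grab_frame(c); cv2.imwrite(f"pics/{c}0.png",im[:,:,::-1])
    i=camera_info(c); print(c,{k:np.round(v,3).tolist() for k,v in i.items()})
    for t in("clamp","handle","block"):
        for d in pinpoint(c,t): print(c,t,round(d["conf"],2),np.round(d["point"],3))
o=observe();print({k:np.round(v,3).tolist() for k,v in o.items()})
E
```

```text
side {'fx': 477.125, 'fy': 477.125, 'cx': 321.663, 'cy': 202.887, 'eye': [0.54, -0.508, 0.469], 'rotation': [-123.036, 1.098, -2.625]}
side clamp 0.68 [ 0.573 -0.116 -0.   ]
side handle 0.77 [ 0.49  -0.156  0.107]
side block 0.93 [0.554 0.216 0.003]
side block 0.86 [ 0.404  0.031 -0.   ]
side block 0.78 [0.549 0.077 0.028]
side block 0.76 [0.718 0.226 0.001]
top {'fx': 388.379, 'fy': 388.379, 'cx': 322.441, 'cy': 200.9, 'eye': [0.427, 0.084, 0.731], 'rotation': [-168.141, 0.324, -89.814]}
top clamp 0.59 [ 0.57  -0.117  0.001]
top handle 0.95 [ 0.488 -0.154  0.105]
top block 0.96 [0.551 0.075 0.025]
top block 0.92 [0.555 0.212 0.001]
top block 0.59 [ 0.718  0.223 -0.003]
top block 0.56 [0.405 0.034 0.004]
{'clock': 0.4, 'joint_positions': [-55.565, 28.71, -24.464, 88.839, 12.65, 65.22, -12.049], 'joint_velocities': [0.077, -0.128, -0.056, -0.106, -0.089, 0.043, 0.031], 'joint_efforts': [0.005, -56.577, -5.8, -27.905, -0.067, 0.024, 0.0], 'tool_pos': [0.215, 0.613, 0.227], 'eef_rot': [-179.982, -0.004, 160.647], 'ft_force': [-0.508, -0.092, 0.514], 'wrist_torque': [-0.013, 0.017, 0.018], 'gripper_width': 1.001}
```

View pics/side0.png

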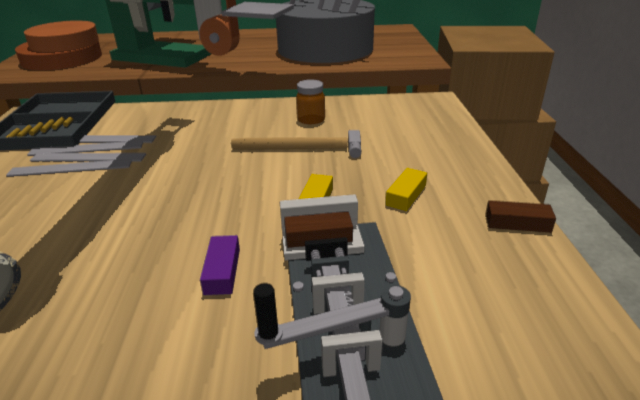

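View pics/top0.png

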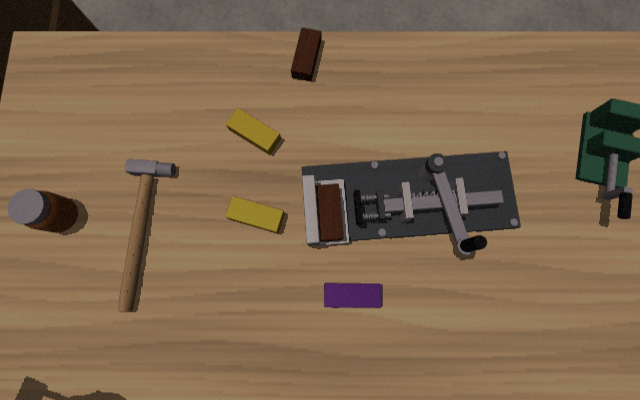

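The dark block in the clamp's jaw is at top (330,212) and side (320,228). The spare is at top (307,55), outside the clamp, so it isn't the one meant. The clamp's handle is at top (475,243) and side (265,310), on the long lever. The green vise's handle at top (625,205) is a look-alike. I'll confirm this in one crop and triangulate.

```bash
cat > h.py <<'E'
from plant import *
import cv2,numpy as np
from scipy.spatial.transform import Rotation as R
def ray(c,uv):
    i=camera_info(c); M=np.array(i["rotation"]); M=M if M.ndim==2 else R.from_euler("xyz",M,degrees=True).as_matrix()
    d=M@[(uv[0]-i["cx"])/i["fx"],(uv[1]-i["cy"])/i["fy"],1.]; return np.array(i["eye"]),d
def atz(c,uv,z): e,d=ray(c,uv); return e+d*(z-e[2])/d[2]
def tri(a,b):
    (e,d),(f,g)=ray("side",a),ray("top",b); s=np.linalg.lstsq(np.c_[d,-g],f-e,rcond=None)[0]
    p,q=e+d*s[0],f+g*s[1]; return (p+q)/2,np.linalg.norm(p-q)
def crop(name,c,x,y,w,h,k): cv2.imwrite(name,cv2.resize(grab_frame(c)[y:y+h,x:x+w,::-1],None,fx=k,fy=k,interpolation=cv2.INTER_CUBIC))
def plan(tgt,yaw,n):
    o=observe(); p=np.array(o["tool_pos"]); y0=o["eef_rot"][2]; dy=(yaw-y0+180)%360-180
    off=[]
    for k in range(n):
        m=R.from_euler("xyz",[180,0,y0+dy*k/n],degrees=True).as_matrix()
        off.append(np.round(m.T@((np.array(tgt)-p)/n),4).tolist())
    print(off,"rz",round(-np.radians(dy)/n,4))
E
python3 - <<'E'
from h import *
crop("pics/crop1.png","top",290,140,240,120,3.3)
print("handle top tri",tri((264,289),(482,242)))
print("nut tri",tri((397,293),(437,161)))
for uv in((302,167),(507,152),(306,248),(519,228)): print(uv,np.round(atz("top",uv,.012),3))
for uv in((437,161),): print("nut top",np.round(atz("top",uv,.086),3))
E
```

```text
handle top tri (array([ 0.49010102, -0.1547646 ,  0.1396638 ]), np.float64(0.0037500728182511813))
nut tri (array([ 0.63561548, -0.11116928,  0.08350282]), np.float64(0.0021436270332006613))
(302, 167) [0.645 0.128 0.012]
(507, 152) [ 0.676 -0.269  0.012]
(306, 248) [0.489 0.118 0.012]
(519, 228) [ 0.528 -0.277  0.012]
nut top [ 0.634 -0.11   0.086]
```

View pics/crop1.png

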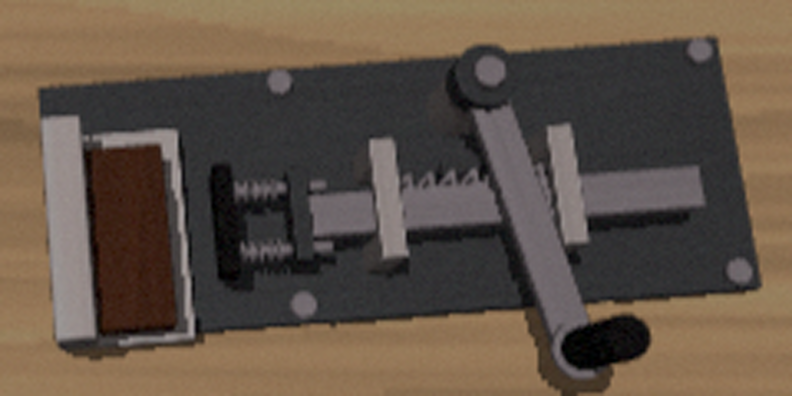

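Confirmed: the block lies against the fixed jaw, and the long lever with its black handle is at the lower right of the clamp. Clamp yaw is about 5.4° and the lever is at about -0.19 rad. The handle is at (0.489,-0.155), its top measures 0.140 and the nut 0.084, both as described.

```bash
python3 - <<'E'
from h import *
plan((.33,.35,.24),112,8)
E
```

```text
[[-0.0244, -0.0263, -0.0017], [-0.0271, -0.0236, -0.0017], [-0.0294, -0.0206, -0.0017], [-0.0314, -0.0173, -0.0017], [-0.0331, -0.0139, -0.0017], [-0.0344, -0.0103, -0.0017], [-0.0353, -0.0066, -0.0017], [-0.0358, -0.0028, -0.0017]] rz 0.1061
```

apply_moves(offset=[[-0.024, -0.026, -0.002], [-0.027, -0.024, -0.002], [-0.029, -0.021, -0.002], [-0.031, -0.017, -0.002], [-0.033, -0.014, -0.002], [-0.034, -0.01, -0.002], [-0.035, -0.007, -0.002], [-0.036, -0.003, -0.002]], rot=[[0, 0, 0.106], [0, 0, 0.106], [0, 0, 0.106], [0, 0, 0.106], [0, 0, 0.106], [0, 0, 0.106], [0, 0, 0.106], [0, 0, 0.106]], fingers=[0, 0, 0, 0, 0, 0, 0, 0], force=20)

```text
clock: 1.12
tool_pos: [0.3286, 0.3492, 0.2431]
eef_rot: [180.0, -0.0, 111.8]
ft_force: [1.5, 0.5, 0.2]
gripper_width: 1.001
```

```bash
python3 - <<'E'
from h import *
o=observe();print(o["tool_pos"],o["eef_rot"],np.round(o["joint_positions"],1),o["clock"])
plan((.44,.09,.24),64,8)
E
```

```text
[0.32861434 0.34924808 0.24313305] [ 1.79959888e+02 -2.70254725e-02  1.11771707e+02] [-38.6   8.8 -12.4 111.9   2.2  59.4 -30.3] 1.1167
[[-0.0353, 0.0009, 0.0004], [-0.035, 0.0046, 0.0004], [-0.0343, 0.0082, 0.0004], [-0.0333, 0.0117, 0.0004], [-0.0319, 0.0151, 0.0004], [-0.0301, 0.0183, 0.0004], [-0.0281, 0.0214, 0.0004], [-0.0257, 0.0242, 0.0004]] rz 0.1042
```

apply_moves(offset=[[-0.035, 0.001, 0], [-0.035, 0.005, 0], [-0.034, 0.008, 0], [-0.033, 0.012, 0], [-0.032, 0.015, 0], [-0.03, 0.018, 0], [-0.028, 0.021, 0], [-0.026, 0.024, 0]], rot=[[0, 0, 0.104], [0, 0, 0.104], [0, 0, 0.104], [0, 0, 0.104], [0, 0, 0.104], [0, 0, 0.104], [0, 0, 0.104], [0, 0, 0.104]], fingers=[0, 0, 0, 0, 0, 0, 0, 0])

```text
clock: 1.78
tool_pos: [0.441, 0.0915, 0.2432]
eef_rot: [180.0, -0.0, 64.1]
ft_force: [0.9, 0.9, 0.5]
gripper_width: 0.998
```

```bash
python3 - <<'E'
from h import *
o=observe();print(np.round(o["joint_positions"],1))
plan((.489,-.155,.24),17,8)
E
```

```text
[-20.2   5.1   5.4 116.   -0.6  58.8 -40.4]
[[-0.0251, 0.0189, 0.0004], [-0.023, 0.0213, 0.0004], [-0.0207, 0.0236, 0.0004], [-0.0182, 0.0256, 0.0004], [-0.0155, 0.0273, 0.0004], [-0.0126, 0.0288, 0.0004], [-0.0096, 0.0299, 0.0004], [-0.0065, 0.0307, 0.0004]] rz 0.1028
```

apply_moves(offset=[[-0.025, 0.019, 0], [-0.023, 0.021, 0], [-0.021, 0.024, 0], [-0.018, 0.026, 0], [-0.016, 0.027, 0], [-0.013, 0.029, 0], [-0.01, 0.03, 0], [-0.007, 0.031, 0]], rot=[[0, 0, 0.103], [0, 0, 0.103], [0, 0, 0.103], [0, 0, 0.103], [0, 0, 0.103], [0, 0, 0.103], [0, 0, 0.103], [0, 0, 0.103]], fingers=[0, 0, 0, 0, 0, 0, 0, 0])

```text
clock: 2.45
tool_pos: [0.4888, -0.1564, 0.2431]
eef_rot: [180.0, -0.0, 16.9]
ft_force: [0.8, 1.1, 0.1]
gripper_width: 1.0
```

```bash
python3 - <<'E'
from h import *
print(np.round(observe()["joint_positions"],1))
crop("pics/hov.png","side",160,120,320,280,2)
plan((.489,-.155,.094),17,5)
E
```

```text
[ -4.   12.2  21.6 108.6  -5.2  60.  -53.4]
[[0.0005, -0.0018, 0.0299], [0.0005, -0.0018, 0.0299], [0.0005, -0.0018, 0.0299], [0.0005, -0.0018, 0.0299], [0.0005, -0.0018, 0.0299]] rz -0.003
```

View pics/hov.png

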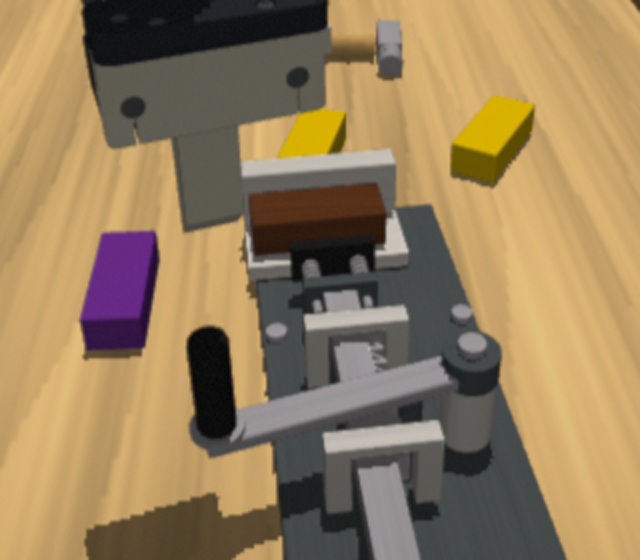

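The gripper hangs over the black handle at crop (210,380), with its jaws fore and aft along the swing. Next I descend and close.

apply_moves(offset=[[0, 0, 0.03], [0, 0, 0.03], [0, 0, 0.03], [0, 0, 0.03], [0, 0, 0.029], [0, 0, 0], [0, 0, 0], [0, 0, 0], [0, 0, 0], [0, 0, 0]], rot=[[0, 0, 0], [0, 0, 0], [0, 0, 0], [0, 0, 0], [0, 0, 0], [0, 0, 0], [0, 0, 0], [0, 0, 0], [0, 0, 0], [0, 0, 0]], fingers=[0, 0, 0, 0, 0, 0.9, 0.9, 0.9, 0.9, 0.9], force=20)

```text
clock: 3.33
tool_pos: [0.4902, -0.1553, 0.0957]
eef_rot: [179.9, -0.2, 17.2]
ft_force: [0.7, -0.2, -0.0]
gripper_width: 0.687
```

apply_moves(offset=[[0, 0, 0], [0, 0, 0], [0, 0, 0], [0, 0, 0], [0, 0, 0], [0, 0, 0], [0, 0, 0], [0, 0, 0]], rot=[[0, 0, 0], [0, 0, 0], [0, 0, 0], [0, 0, 0], [0, 0, 0], [0, 0, 0], [0, 0, 0], [0, 0, 0]], fingers=[0.9, 0.9, 0.9, 0.9, 0.9, 0.9, 0.9, 0.9])

```text
clock: 4.0
tool_pos: [0.4884, -0.1548, 0.0936]
eef_rot: [-180.0, 0.0, 17.2]
ft_force: [-0.4, 1.8, 0.8]
gripper_width: 0.235
```

```bash
python3 - <<'E'
from h import *
o=observe();print(o["tool_pos"],o["ft_force"],o["gripper_width"])
for c in("side","top"):
    grab_frame(c)
    for t in("handle","clamp","pad"):
        for d in pinpoint(c,t) if t!="pad" else boxes_of(c,t): print(c,t,round(d["conf"],2),np.round(d["point"],3))
E
```

```text
[ 0.48837128 -0.15480707  0.0936498 ] [-0.40274718  1.80701034  0.75304776] 0.23467017600346596
side clamp 0.76 [ 0.571 -0.116  0.001]
side pad 0.68 [0.558 0.025 0.047]
top clamp 0.98 [ 0.572 -0.113  0.004]
top pad 0.74 [0.556 0.016 0.051]
```

The grip is 21.6 mm wide, so it holds the 22 mm handle. Now the back stroke to about -0.26, feeling for the stop.

apply_moves(offset=[[0.0002, 0.005, 0], [0.0001, 0.005, 0], [0, 0, 0]], rot=[[0, 0, -0.033], [0, 0, -0.033], [0, 0, 0]], fingers=[0.9, 0.9, 0.9])

```text
clock: 4.65
tool_pos: [0.4919, -0.1652, 0.0937]
eef_rot: [180.0, 0.0, 21.0]
ft_force: [-1.3, -0.2, 2.6]
gripper_width: 0.236
```

apply_moves(offset=[[0, 0.0015, 0], [0, 0, 0]], rot=[[0, 0, -0.01], [0, 0, 0]], fingers=[0.9, 0.9])

```text
clock: 4.82
tool_pos: [0.4919, -0.1654, 0.0936]
eef_rot: [-179.9, 0.0, 21.5]
ft_force: [-3.9, 1.7, 4.9]
gripper_width: 0.235
```

Stop felt at about -0.28. Now the first forward stroke.

apply_moves(offset=[[0.0006, -0.0135, 0], [0.0006, -0.0135, 0], [0.0006, -0.0135, 0], [0.0006, -0.0135, 0], [0.0006, -0.0135, 0], [0.0006, -0.0135, 0], [0, 0, 0], [0, 0, 0]], rot=[[0, 0, 0.09], [0, 0, 0.09], [0, 0, 0.09], [0, 0, 0.09], [0, 0, 0.09], [0, 0, 0.09], [0, 0, 0], [0, 0, 0]], fingers=[0.9, 0.9, 0.9, 0.9, 0.9, 0.9, 0.9, 0.9])

```text
clock: 5.48
tool_pos: [0.4844, -0.0858, 0.0937]
eef_rot: [180.0, -0.0, -9.2]
ft_force: [0.6, 0.7, -1.2]
gripper_width: 0.235
```

```bash
python3 - <<'E'
from h import *
crop("pics/s1.png","top",290,140,240,120,3.3)
p=observe()["tool_pos"];print(np.arctan2(-.111-p[1],.6345-p[0]),np.hypot(-.111-p[1],.6345-p[0]))
E
```

```text
-0.16362303413518747 0.15225291559455234
```

View pics/s1.png

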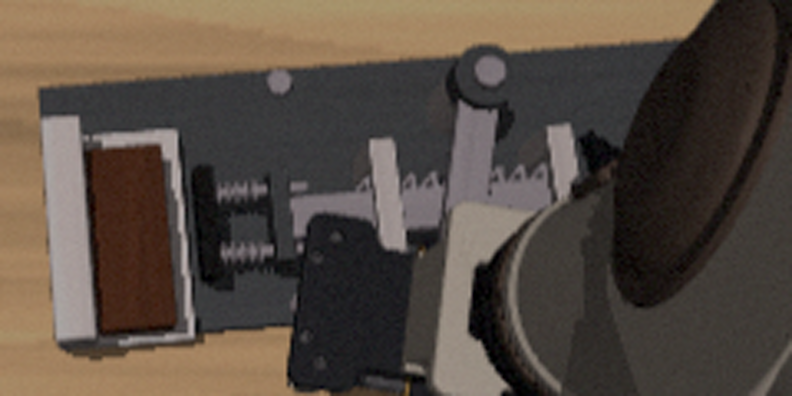

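The pad moved about 10 mm. Its left edge went from 212 to 192 in the crop, and the block's edge is at 163, leaving about 15 mm. The lever is at about +0.25. I'll nudge it a bit more forward, then do the next stroke.

apply_moves(offset=[[0, -0.0015, 0], [0, 0, 0], [0.0006, 0.0134, 0], [0.0006, 0.0134, 0], [0.0006, 0.0134, 0], [0.0006, 0.0134, 0], [0.0006, 0.0134, 0], [0.0006, 0.0134, 0], [0, 0, 0], [0, 0, 0]], rot=[[0, 0, 0.01], [0, 0, 0], [0, 0, -0.089], [0, 0, -0.089], [0, 0, -0.089], [0, 0, -0.089], [0, 0, -0.089], [0, 0, -0.089], [0, 0, 0], [0, 0, 0]], fingers=[0.9, 0.9, 0.9, 0.9, 0.9, 0.9, 0.9, 0.9, 0.9, 0.9])

```text
clock: 6.37
tool_pos: [0.4916, -0.1648, 0.0937]
eef_rot: [180.0, -0.0, 20.5]
ft_force: [-0.1, -0.1, -1.0]
gripper_width: 0.238
```

apply_moves(offset=[[0.0006, -0.0135, 0], [0.0006, -0.0135, 0], [0.0006, -0.0135, 0], [0.0006, -0.0135, 0], [0.0006, -0.0135, 0], [0.0006, -0.0135, 0], [0, 0, 0], [0, 0, 0]], rot=[[0, 0, 0.09], [0, 0, 0.09], [0, 0, 0.09], [0, 0, 0.09], [0, 0, 0.09], [0, 0, 0.09], [0, 0, 0], [0, 0, 0]], fingers=[0.9, 0.9, 0.9, 0.9, 0.9, 0.9, 0.9, 0.9])

```text
clock: 7.03
tool_pos: [0.4846, -0.084, 0.0937]
eef_rot: [180.0, -0.0, -10.2]
ft_force: [2.1, -0.7, -3.0]
gripper_width: 0.233
```

```bash
python3 - <<'E'
from h import *
crop("pics/s2.png","top",290,140,160,120,4)
p=observe()["tool_pos"];print(np.arctan2(-.111-p[1],.6345-p[0]),np.hypot(-.111-p[1],.6345-p[0]))
E
```

```text
-0.17565857220615916 0.15232518293046682
```

View pics/s2.png

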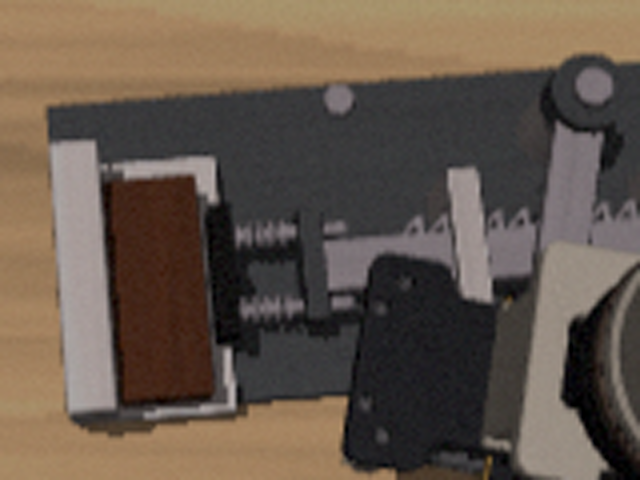

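The pad (207,270) now sits about 4 mm from the block's edge (about 200), with its springs still at full length. One more stroke should press it by about 8 mm.

apply_moves(offset=[[0.0006, 0.0134, 0], [0.0006, 0.0134, 0], [0.0006, 0.0134, 0], [0.0006, 0.0134, 0], [0.0006, 0.0134, 0], [0.0006, 0.0134, 0], [0, 0, 0], [0, 0, 0]], rot=[[0, 0, -0.089], [0, 0, -0.089], [0, 0, -0.089], [0, 0, -0.089], [0, 0, -0.089], [0, 0, -0.089], [0, 0, 0], [0, 0, 0]], fingers=[0.9, 0.9, 0.9, 0.9, 0.9, 0.9, 0.9, 0.9])

```text
clock: 7.75
tool_pos: [0.4914, -0.1645, 0.0937]
eef_rot: [180.0, -0.0, 20.2]
ft_force: [2.8, 0.5, -2.0]
gripper_width: 0.236
```

apply_moves(offset=[[0.0006, -0.0135, 0], [0.0006, -0.0135, 0], [0.0006, -0.0135, 0], [0.0006, -0.0135, 0], [0.0006, -0.0135, 0], [0.0006, -0.0135, 0], [0, 0, 0], [0, 0, 0]], rot=[[0, 0, 0.09], [0, 0, 0.09], [0, 0, 0.09], [0, 0, 0.09], [0, 0, 0.09], [0, 0, 0.09], [0, 0, 0], [0, 0, 0]], fingers=[0.9, 0.9, 0.9, 0.9, 0.9, 0.9, 0.9, 0.9])

```text
clock: 8.42
tool_pos: [0.4846, -0.0838, 0.0938]
eef_rot: [180.0, -0.0, -10.5]
ft_force: [3.7, -0.4, -3.3]
gripper_width: 0.236
```

```bash
python3 - <<'E'
from h import *
crop("pics/s3.png","top",290,140,160,120,4)
p=observe()["tool_pos"];print(np.arctan2(-.111-p[1],.6345-p[0]),np.hypot(-.111-p[1],.6345-p[0]))
E
```

```text
-0.17845897248169434 0.15240584748438912
```

View pics/s3.png

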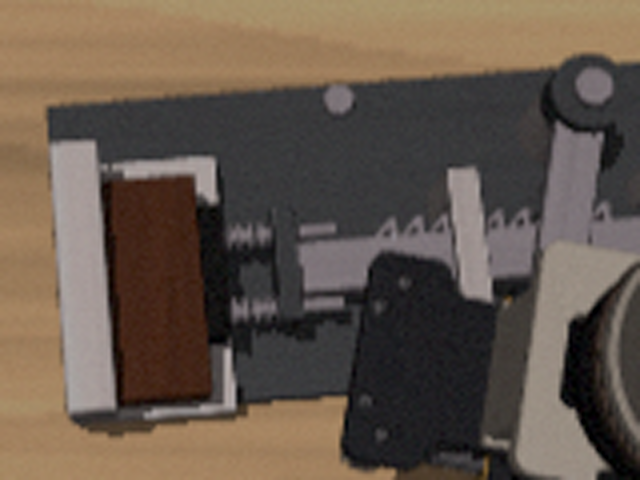

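Pad against the block, with the spring span down from 62 to 45 px: about 7.5 mm of compression, and the pins stick out behind the head. The block still lies on the jaw. Letting go.

apply_moves(offset=[[0, 0, 0], [0, 0, 0], [0, 0, 0], [0, 0, 0], [0, 0, 0], [0, 0, 0], [0, 0, 0], [0, 0, 0], [0, 0, 0], [0, 0, 0]], rot=[[0, 0, 0], [0, 0, 0], [0, 0, 0], [0, 0, 0], [0, 0, 0], [0, 0, 0], [0, 0, 0], [0, 0, 0], [0, 0, 0], [0, 0, 0]], fingers=[0.3, 0.3, 0.3, 0.3, 0.3, 0.3, 0.3, 0.3, 0.3, 0.3])

```text
clock: 9.3
tool_pos: [0.4845, -0.0835, 0.0937]
eef_rot: [-180.0, 0.0, -10.7]
ft_force: [0.5, -0.9, -0.8]
gripper_width: 0.698
```

Now straight up, then back towards the robot, clear of the view.

apply_moves(offset=[[0, 0, -0.015], [0, 0, -0.025], [0, 0, -0.03], [0, 0, -0.03], [0, 0, -0.03], [0, 0, -0.02], [-0.02, 0.03, 0], [-0.02, 0.03, 0], [0, 0.03, 0], [0, 0, 0]], rot=[[0, 0, 0], [0, 0, 0], [0, 0, 0], [0, 0, 0], [0, 0, 0], [0, 0, 0], [0, 0, 0], [0, 0, 0], [0, 0, 0], [0, 0, 0]], fingers=[0.3, 0.3, 0.3, 0.3, 0.3, 0.3, 0.3, 0.3, 0.3, 0.3])

```text
clock: 10.13
tool_pos: [0.4262, -0.1701, 0.2444]
eef_rot: [179.9, -0.1, -11.1]
ft_force: [0.2, -0.3, -0.3]
gripper_width: 0.699
```

```bash
python3 - <<'E'
from h import *
a=cv2.resize(grab_frame("top")[140:260,290:450],None,fx=3,fy=3); b=cv2.resize(grab_frame("side")[150:400,200:440],(346,360))
cv2.imwrite("pics/end.png",np.hstack([a,b])[:,:,::-1])
for c in("side","top"):
    for t in("block","clamp"):
        for d in pinpoint(c,t): print(c,t,round(d["conf"],2),np.round(d["point"],3))
print(observe()["ft_force"],observe()["tool_pos"])
E
```

```text
side block 0.92 [0.72  0.225 0.001]
side block 0.67 [0.549 0.08  0.025]
side block 0.67 [0.551 0.215 0.   ]
side block 0.6 [0.404 0.035 0.   ]
side clamp 0.56 [ 0.574 -0.118  0.001]
top block 0.98 [0.551 0.073 0.027]
top block 0.85 [ 0.406  0.035 -0.   ]
top block 0.84 [0.557 0.212 0.004]
top block 0.76 [0.716 0.222 0.001]
top clamp 0.75 [ 0.573 -0.115  0.002]
[-0.03176127  0.23117182  0.07785553] [ 0.42905262 -0.1632733   0.24350466]
```

View pics/end.png

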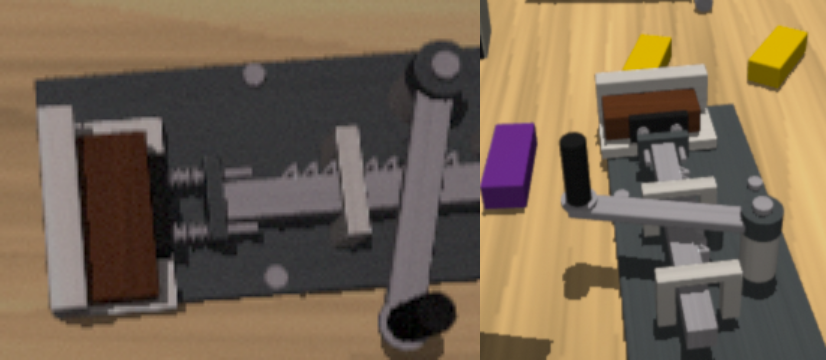

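The pad at (160,205) presses on the block at (118,215), which lies flat against the jaw. The springs are shortened, the lever is free and the gripper is clear. Handing in.

```bash
python3 -c "
from plant import *
print(finish_job())"
```

```text
the job is handed in; nothing more can be done
None
```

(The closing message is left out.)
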